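Fit the splash cover of the stone sharpener and hold it down

ROBOT

A 6-joint arm with a two-finger parallel gripper is mounted at the origin on the work surface. World frame = base frame: x ahead of the robot, y to its left, z up, the work surface at z = 0. Lengths are in mm, angles in degrees, forces in N, time in s.
With the tool pointing down it reaches from about 425 to 1125 mm from the base axis. Payload 14.9 kg.
Tool frame: the origin (TCP) lies between the finger pads; the fingertips stand env.nose_length ahead of it and the grasp point (between the pads) lies 8 mm behind it (env.nose_length is the distance from the TCP to the fingertips, in mm); z points along the fingers, y is the direction in which the jaws open and shut (so a half turn about z gives the same grasp; the last joint's range is limited). The gripper opens to 91 mm and grips with 3 to 60 N. Pads are 32 mm wide; open, the fingers measure 118 mm over their backs; the gripper's body (76 mm by 178 mm) begins 60 mm behind the grasp point.
Start: joints at [-68.715, 21.709, 99.362, -0, 58.929, -1.908], TCP at [275.682, -643.442, 224.932] pointing down, gripper open.
Joint ranges: [-158.91, 158.91], [-42.39, 125.64], [0.06, 152.35], [-60.88, 240.88], [17.5, 164.5], [-176.32, 176.32]. Speed limits (degrees/s): [108.29, 108.29, 136.94, 180, 180, 180].

INTERFACE

Orientations are given as [roll, pitch, yaw] about the fixed x, y, z axes, in that order (R = Rz(yaw) Ry(pitch) Rx(roll)).
In Python, from bench import env, imaging gives the robot as it stands. Calls block until the motion is done:
- env.move_to(position, orientation): joint-space move of the TCP to a pose.
- env.move_linear(position, ori=None, rate=150): straight line of the TCP; ori=None keeps the orientation; rate is the mean speed in mm/s.
- env.movej(angles): joint-space move.
- env.command_gripper(opening, effort=None): finger opening in mm; effort is the grip in N (None keeps the last); returns when the fingers have stopped.
- env.sleep(seconds).
- env.solve_ik(position, orientation): joint angles nearest the present ones, or None.
- env.get_state(): the state.
- imaging.camera(name): name is "side" or "top" or "wrist"; returns (picture, depth): 384x512x3 uint8, blue, green, red; 384x512 float32, mm along the optical axis (not along the pixel's ray), 0 where there is no reading.
- imaging.get_calibration(name): a dict with "fov_y" (degrees; the focal length in pixels is half the picture's height over the tangent of half this angle, whatever the lens; pixels are square), "cx", "cy" (the principal point, pixels), "xyz" and "attitude" of the camera in the world; the wrist camera has in their place "mount" (4x4, takes a point from camera to tool coordinates, whose origin is the TCP and whose axes are the flange's). Camera axes: x right, y down, z forward; pixel columns grow to the right and rows downward; lengths in mm; the calibration is good to about 2 mm. The wrist camera is an equidistant fisheye: a pixel r from the principal point sees the ray r / f radians off the axis. A picture is of the moment at which its call begins: read the wrist's pose just before it. get_calibration takes no time and is no camera call.
A pose or a line that the arm cannot do raises env.MotionError and nothing moves.
- env.hand_in(): hands the job in, once; it reports no verdict.
Trained networks look in the newest picture that a camera, given by its name, has taken for a name from the list of things; names that differ only in an ending like _2 or _b are one class to them, and where a whole thing is asked for, a point or a joint stands for the part that bears it (a point fixed in the world has none). Each returns a list of dicts, best first, with "score" (0 to 1); they miss things now and then, are a little off and sometimes report something else, mostly with a low value. They report only what shows in the picture. A call takes as long as a camera call. They do not tell look-alikes from the thing itself.
- imaging.spot_in(thing, camera): "rect" ([centre column, centre row, width, height] in pixels, round what is visible of it).
- imaging.spot_point(thing, camera): "uv" ([column, row] in pixels: a listed point, or the origin of a listed thing).
The state is a dict: "clock": time; "joint_positions": joint angles; "qvel": joint speeds; "joint_torque": joint torques, N m; "ee_pos": TCP position; "orientation": TCP orientation; "force": force on the tool from outside, world axes, zero at the start; "torque": the same for the moment, N m; "grip_width": finger opening in mm.
Only numpy, scipy, OpenCV 4.12 (cv2) and the standard library are available. Lean on these libraries where they do the work, as an engineer would, in place of code of your own. Each camera call takes 0.05 s, during which the arm holds its last target. There are 200 camera calls.

TASK

Turn the quarter-turn fastener on the stone sharpener until its wing lines up with the index marks, pick up the loose cover and fit it over the gear compartment so that the wing comes up through the cover's slot. Press the cover fully home against its springy seal and finish while still holding it pressed down, so that I can lock the fastener over it; leave everything else lying where it is.

Things in the scene. Friction and masses are not known exactly. Their poses are not given: they have to be found in the camera images.
- sharpener: Low grey cast machine with a 200 mm horizontal stone. Origin at bench height, below the middle of where the cover goes. Flat deck 85 mm above the bench, x -131..131, y -84..328 mm; gear opening 96 (x) by 80 (y) mm, centre x +12, y 0. Stone at y +212, top 30 mm above the deck; behind it (x +118) a tool-rest bar 56 mm and at y +300 a white drip tank 140 mm above the deck.
- opening (a point): Point on the deck surface, 85 mm above the sharpener's origin: the fitted cover's origin (middle of its underside) comes right here when fully home, with the cover's x and y along the sharpener's x and y.
- fastener (a joint): Turn of the quarter-turn fastener about its upright axis at x -62 mm, y 0 of the sharpener. 0 = locked, wing along the sharpener's x; grows counter-clockwise from above; 1.571 = open, wing along the sharpener's y, on its two engraved marks and at a stop. Starts at 0.1 to 0.7; about 0.05 N m turns it; it stays where left.
- fastener_wing (a point): Middle of the fastener's steel wing, on its axis, 16.5 mm above the deck. The wing is a flat upright blade 34 mm long, 9 mm thick, from 6.5 to 22.5 mm above the deck, with a slightly smaller lead (29 x 7 mm) up to 29 mm, on a round shank 11 mm across.
- seal (a joint): How far the black rubber seal round the opening is squashed, in m. 0 = free, 4 mm above the deck; 0.004 = level with the deck, cover fully home on the deck. It bears the cover's weight without giving; squashing it takes about 2 N of push at first and 9 N at the end, and it springs back when let go.
- cover: Loose flat aluminium cover, 170 mm (x) by 124 mm (y) by 5 mm, about 0.3 kg, lying on the bench with its handle up. Its origin is the middle of its underside, z up.
- cover_handle (a point): Middle of the grip bar of the cover's dark steel bow handle, above the cover's origin: bar along the cover's x, 84 mm long, 12 mm wide (y), 10 mm tall, its middle 33 mm above the underside. The bow's feet are at x -37 and +37 mm; 23 mm of free height under the bar.
- cover_slot (a point): Middle of the slot that goes right through the cover, at x -62 mm, y 0 in the cover's frame, at the underside. The slot is 42 mm long along the cover's y and 16 mm wide along its x. It faces about the same way as the sharpener's fastener end.
- gouge: Bystander: wood-handled carving gouge, 190 mm long, lying beside the cover.
- ferrule: Bystander: brass ferrule tube 24 mm across, 26 mm tall, standing near the cover.
- bowl: Bystander: small steel bowl, 92 mm across, 36 mm tall.
- whetstone: Bystander: flat whetstone 62 x 100 x 26 mm.
- oil: Bystander: small oil bottle 48 mm across, 105 mm tall.
- slip: Bystander: slip stone 18 x 58 x 10 mm, lying on the sharpener's deck beside the big stone, near the front corner.
There are look-alikes about, which are no part of the job. Several things look just like the cover: the one meant starts farthest from the robot's base.

How it is judged (in metres and radians):
On the way, in this order (a step that is already met when the one before it is completed fails the run):
1. the fastener's wing is turned onto the index marks (joint within 0.15 rad of 1.571) and stays there (value of joint fastener above 1.42 rad), for 0.2 s.
2. the cover is lifted off the bench, level with the deck or higher (height (world z) of cover above 0.085 m), for 0.1 s.
3. the cover, with the wing through its slot, is pressed down against the seal (value of joint seal above 0.0028 m and horizontal distance between cover_slot and fastener_wing below 0.007 m and distance between cover and opening below 0.01 m), for 0.3 s.
At the end, for the whole second after the job is handed in: Wing within 0.15 rad of its marks and through the slot (centres within 7 mm), cover on its place (10 mm, 0.14 rad, tilt 0.035 rad), at rest and pressed down by the robot: seal squashed over 2.8 of 4 mm, underside under 1.7 mm above the deck (all of step 3 and value of joint fastener above 1.42 rad and z of cover in the frame of opening below 0.0017 m and angle between the x axis of cover and the x axis of sharpener, either way round below 0.14 rad and angle between cover's own z axis and vertical below 0.035 rad and contact force between any of the fingers, the arm and cover above 2 N and linear speed of cover below 0.02 m/s); the arm keeps its last pose, push and grip.
It fails at once if a bystander is shifted by more than 20 mm (distance of any of gouge, ferrule, bowl, whetstone, oil, slip from where it was at the start of the episode above 0.02 m).
It also fails if it takes over 51 s, if anything falls off the work surface, if the arm or the gripper's body presses on something with over 40 N, if the wrist force passes 120 N, or if a joint passes its speed limit or range.

## Working session

There is one attempt and no reset: what is moved stays moved. The work goes in short steps, each a Python script; the robot and the scene stay as the last script left them, time stands still between calls to the robot, and variables do not carry over. Pictures are saved under pics/ and viewed, about 8 in all and at most 12, crops included, and the job is handed in when it is done.

```bash
ls; mkdir -p pics
python3 - <<'E'
from bench import env, imaging
import cv2
s=env.get_state();print(s,env.nose_length)
for c in ("top","side","wrist"):
    im,d=imaging.camera(c);cv2.imwrite(f"pics/{c}0.png",im);print(c,imaging.get_calibration(c))
    for t in ("cover_handle","cover_slot","fastener_wing","opening","sharpener"):
        print(c,t,[(round(r["score"],2),[round(x) for x in r["uv"]]) for r in imaging.spot_point(t,c)])
a=cv2.imread("pics/top0.png");b=cv2.imread("pics/side0.png")
cv2.imwrite("pics/a.png",cv2.resize(a,(800,600)))
cv2.imwrite("pics/b.png",cv2.resize(b,(800,600)))
print(env.get_state()["clock"])
E
```

```text
pics
{'clock': 0.0, 'joint_positions': array([-6.87145883e+01,  2.17398967e+01,  9.93941746e+01,  2.88902165e-03,
        5.89281613e+01, -1.90820795e+00]), 'qvel': array([ 0.03785092,  0.14261484,  0.0955072 , -0.02664735,  0.0698967 ,
        0.05033681]), 'joint_torque': array([-8.58106341e-04, -7.63736701e+01, -4.34371948e+01,  6.50313240e-02,
        4.24271717e-02, -7.78534263e-05]), 'ee_pos': array([ 275.55534937, -643.07946302,  224.28378392]), 'orientation': array([-1.79937884e+02, -4.54375774e-03,  2.31921248e+01]), 'force': array([-0.30522224, -0.17250073, -0.36534373]), 'torque': array([-0.0461336 ,  0.00299607, -0.00388825]), 'grip_width': 91.4993899588055} 11.0
top {'fov_y': 46.1113315215378, 'cx': 259.55446507287604, 'cy': 188.07592527847314, 'xyz': array([ 339.94379432,  -41.82865496, 1375.84305571]), 'attitude': array([-173.8977773 ,   -1.00344552,  -89.89328121])}
top cover_handle [(0.7, [294, 184])]
top cover_slot [(0.9, [304, 204]), (0.73, [364, 281])]
top fastener_wing [(0.59, [185, 193]), (0.4, [330, 105]), (0.38, [298, 188])]
top opening [(0.57, [180, 167])]
to
[... 362 characters left out ...]
6, [194, 158])]
side fastener_wing [(0.63, [202, 237])]
side opening [(0.96, [175, 242])]
side sharpener [(0.9, [174, 266])]
wrist {'fov_y': 65.70646984690485, 'cx': 257.0927546220923, 'cy': 191.04167172506263, 'mount': array([[-1.80703366e-04, -9.57618295e-01, -2.88040222e-01,
         8.17488543e+01],
       [ 9.99999982e-01, -1.87716844e-04, -3.27134558e-06,
        -4.07705407e-01],
       [-5.09373009e-05, -2.88040217e-01,  9.57618312e-01,
        -1.60747433e+02],
       [ 0.00000000e+00,  0.00000000e+00,  0.00000000e+00,
         1.00000000e+00]])}
wrist cover_handle [(0.62, [33, 125])]
wrist cover_slot [(0.93, [78, 140])]
wrist fastener_wing []
wrist opening []
wrist sharpener []
0.9
```

View pics/a.png

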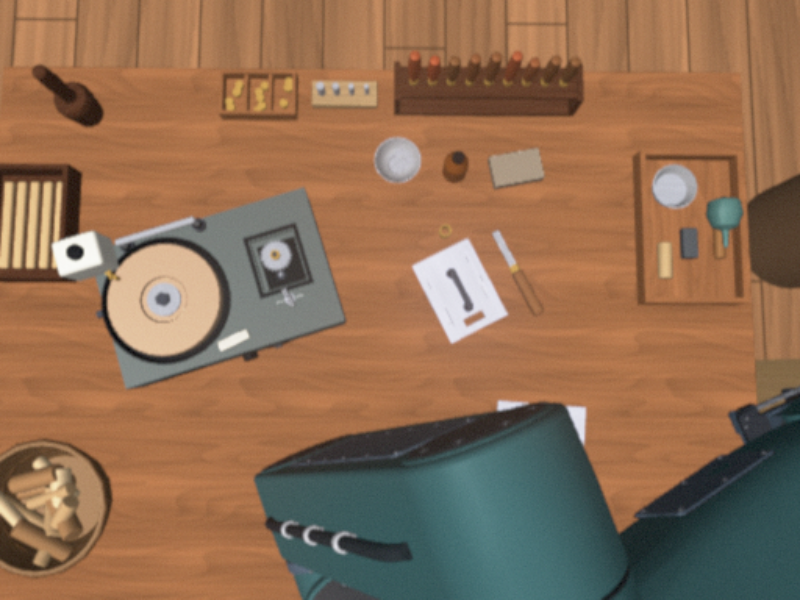

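View pics/b.png

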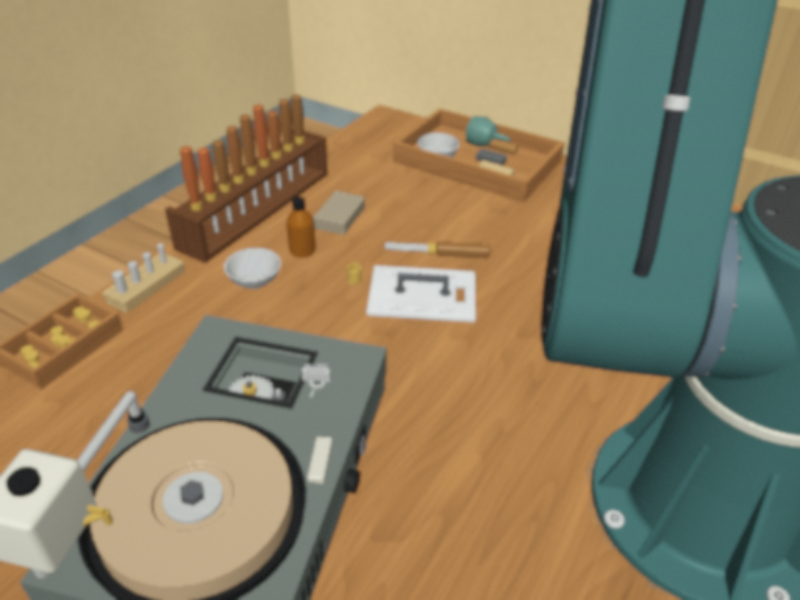

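Top view, in 800×600 picture pixels: the sharpener is at left, with its opening at (278,260) and wing at (288,297). A cover-like plate lies at (460,290), with its slot at (474,318). A second white plate is partly hidden under the arm at (540,420). Next I'll compute positions and move the wrist camera over the fastener, which also clears the top view.

```bash
cat > h.py <<'E'
from bench import env, imaging
import numpy as np, cv2
from scipy.spatial.transform import Rotation as Rn
def R(o): return Rn.from_euler('xyz',o,degrees=True).as_matrix()
def cam(name,s=None):
    c=imaging.get_calibration(name)
    f=192/np.tan(np.radians(c["fov_y"])/2)
    if name=="wrist":
        s=s or env.get_state(); M=c["mount"]; A=R(s["orientation"])
        return f,c["cx"],c["cy"],A@M[:3,:3],A@M[:3,3]+s["ee_pos"]
    return f,c["cx"],c["cy"],R(c["attitude"]),c["xyz"]
def rays(name,uv,C):
    f,cx,cy,A,o=C; uv=np.atleast_2d(uv).astype(float); x=(uv[:,0]-cx)/f; y=(uv[:,1]-cy)/f
    if name=="wrist":
        r=np.hypot(x,y)+1e-12; k=np.where(r<1.5,np.tan(r)/r,1e3); x,y=x*k,y*k
    return np.c_[x,y,np.ones(len(x))]@A.T
def at_z(name,uv,z,C):
    d=rays(name,uv,C); return C[4]+d*((z-C[4][2])/d[:,2])[:,None]
def cloud(name,dep,C):
    v,u=np.mgrid[0:384,0:512]; d=rays(name,np.c_[u.ravel(),v.ravel()],C)
    return (C[4]+d*dep.ravel()[:,None]).reshape(384,512,3)
def shot(name):
    s=env.get_state(); im,d=imaging.camera(name); return im,d,cam(name,s)
def pts(t,name,C,z):
    return [(round(r["score"],2),np.round(r["uv"]),np.round(at_z(name,r["uv"],z,C)[0],1)) for r in imaging.spot_point(t,name)]
E
python3 - <<'E'
from h import *
C=cam("top")
for n,uv,z in (("wing",[185,193],101),("opening",[178,167],85),("slot",[304,204],5),("handle",[294,185],33),("slot2",[364,281],5),("fake?",[254,104],0)):
    print(n,at_z("top",uv,z,C)[0].round())
w=at_z("top",[185,191],101,C)[0]
for p,o in (([w[0]-20,w[1],330],[180,0,17]),([w[0]-20,w[1],330],[180,0,-163])):
    print(env.solve_ik(p,o))
C2=cam("wrist");print(C2[3][:,2],C2[4])
E
```

```text
wing [461. 147. 101.]
opening [538. 171.  85.]
slot [ 438. -201.    5.]
handle [ 493. -168.   33.]
slot2 [ 207. -380.    5.]
fake? [752. -48.   0.]
[ 1.53925905e+01 -7.09467720e+00  1.20397567e+02 -2.54444375e-14
  6.66971106e+01  8.83925905e+01]
[ 15.39259047  -7.0946772  120.39756659   0.          66.69711061
 -91.60740953]
[-0.26477858 -0.11349014 -0.95760759] [ 350.65710534 -610.87315504  385.68229421]
```

Run:
```python
from h import *
env.move_to([520,165,330],[180,0,17])
im,d,C=shot("wrist"); np.savez("w1.npz",im=im,d=d,s=np.array([env.get_state()],dtype=object))
for t,z in (("fastener_wing",101.5),("opening",85),("cover_slot",5)): print("wrist",t,pts(t,"wrist",C,z))
P=cloud("wrist",d,C)
uv=np.array([[256,191],[256,100],[200,250]]);print([P[v,u].round(1) for u,v in uv])
cv2.imwrite("pics/w1.png",cv2.resize(im,(800,600)))
im2,d2,C2=shot("top");np.savez("t1.npz",im=im2,d=d2)
for t,z in (("fastener_wing",101.5),("opening",85),("cover_slot",5),("cover_handle",33),("cover",0)): print("top",t,pts(t,"top",C2,z))
cv2.imwrite("pics/t1.png",cv2.resize(im2[150:,230:512],None,fx=2.8,fy=2.5))
print(env.get_state()["clock"])
```

```text
wrist fastener_wing [(0.64, array([257., 200.]), array([473.3, 150.7, 101.5]))]
wrist opening [(0.66, array([258., 154.]), array([533.6, 167.9,  85. ]))]
wrist cover_slot [(0.82, array([415., 246.]), array([ 440. , -195.1,    5. ]))]
[array([486.5, 156.2, 103.8]), array([603.2, 191.8,  86. ]), array([315.6, 214.7,   1.5])]
top fastener_wing [(0.48, array([185., 191.]), array([468. , 147.5, 101.5]))]
top opening [(0.66, array([180., 170.]), array([530.1, 165.5,  85. ]))]
top cover_slot [(0.96, array([301., 207.]), array([ 428.7, -192.3,    5. ])), (0.56, array([365., 280.]), array([ 209.5, -383.4,    5. ]))]
top cover_handle [(0.86, array([294., 185.]), array([ 492.6, -169.9,   33. ])), (0.78, array([347., 276.]), array([ 224.6, -324.1,   33. ]))]
top cover [(0.8, array([344., 278.]), array([ 216.1, -321.6,    0. ])), (0.67, array([293., 186.]), array([ 494.8, -168.1,    0. ]))]
4.3833
```

View pics/w1.png

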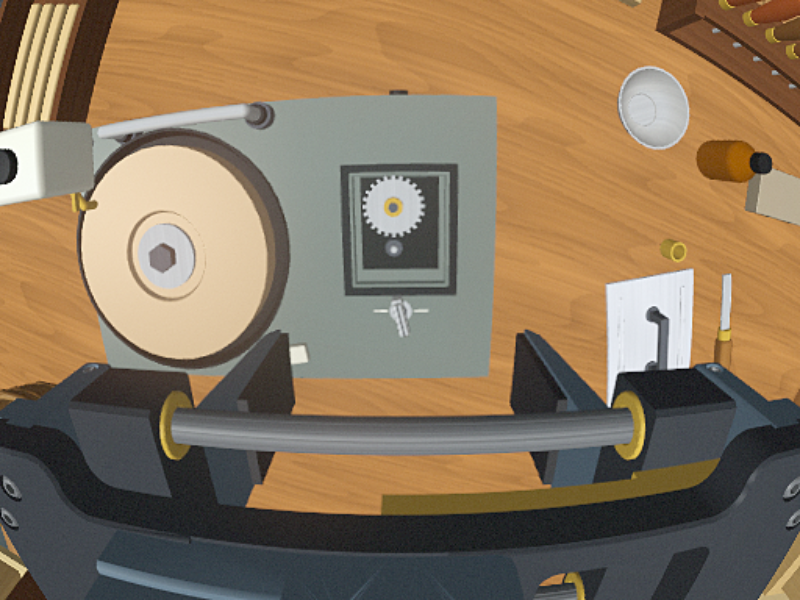

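View pics/t1.png

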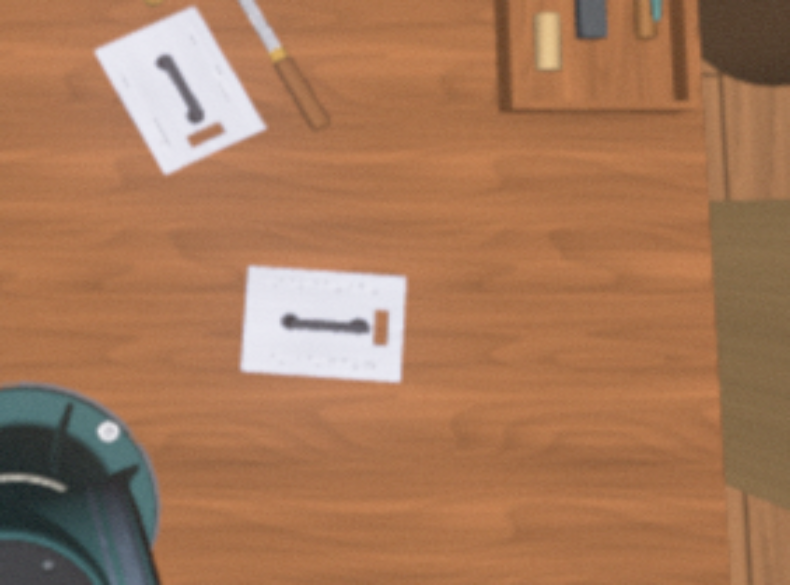

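Two look-alikes to choose between, in top-camera pixels: the plate at (293,186), about 521 mm from the base, and the plate at (344,278), about 387 mm. The farther one is meant, which is (293,186), with its slot at (301,207). In the wrist view the wing (401,318) lies roughly along x, just off the two index marks at (378,311) and (425,311). Next: fit the deck pose and take a closer look.

```bash
cat > deck.py <<'E'
from h import *
from scipy.optimize import least_squares
from scipy.spatial import cKDTree
def fit_deck(im,d,C,g=(528,168,17)):
    P=cloud("wrist",d,C); m=((P[...,2]>70)&(P[...,2]<100)&(d>0)).astype(np.uint8)
    m=cv2.morphologyEx(m,cv2.MORPH_OPEN,np.ones((3,3)))
    cs=max(cv2.findContours(m,cv2.RETR_EXTERNAL,cv2.CHAIN_APPROX_NONE)[0],key=cv2.contourArea)[:,0]
    W=at_z("wrist",cs,85,C)[:,:2]
    def loc(p): a=np.radians(p[2]); B=np.array([[np.cos(a),-np.sin(a)],[np.sin(a),np.cos(a)]]); return (W-p[:2])@B
    p=np.array(g,float)
    for tol in (20,8,4):
        L=loc(p); 
        n1=(abs(L[:,0]-131)<tol)&(L[:,1]<85)&(L[:,1]>-70); n2=(abs(L[:,0]+131)<tol)&(L[:,1]<60)&(L[:,1]>-70); n3=(abs(L[:,1]+84)<tol)&(abs(L[:,0])<115)
        # outline offset e (pixel edge bias) is shared
        fun=lambda q:(lambda L:np.r_[L[n1,0]-131-q[3],L[n2,0]+131+q[3],L[n3,1]+84+q[3]])(loc(q))
        r=least_squares(fun,np.r_[p[:3],0],loss="soft_l1"); p=r.x
    print("deck x,y,yaw,e",p.round(2),"n",n1.sum(),n2.sum(),n3.sum(),"rms",np.sqrt(np.mean(r.fun**2)).round(2))
    return p
def wing(d,C,c):
    P=cloud("wrist",d,C).reshape(-1,3); k=(P[:,2]>93)&(P[:,2]<122)&(np.hypot(*(P[:,:2]-c).T)<30); Q=P[k]
    w,V=np.linalg.eigh(np.cov(Q[:,:2].T)); a=np.degrees(np.arctan2(V[1,1],V[0,1]))
    t=Q[Q[:,2]>108]
    print("wing n",k.sum(),"mean",Q.mean(0).round(1),"ang",a.round(1),"eig sd",np.sqrt(w).round(1),"top n",len(t), t.mean(0).round(1) if len(t) else "", cv2.minAreaRect(t[:,:2].astype(np.float32)) if len(t)>5 else "")
E
python3 - <<'E'
from deck import *
z=np.load("w1.npz",allow_pickle=True);C=cam("wrist",z["s"][0])
p=fit_deck(z["im"],z["d"],C)
a=np.radians(p[2]);c=p[:2]-62*np.array([np.cos(a),np.sin(a)]);print("axis",c)
wing(z["d"],C,c)
x=np.array([np.cos(a),np.sin(a)])
t=p[:2]-20*x
env.move_linear([*t,225],[180,0,p[2]],rate=200)
im,d,C=shot("wrist");np.savez("w2.npz",im=im,d=d,s=np.array([env.get_state()],dtype=object))
for n,zz in (("fastener_wing",101.5),("opening",85)): print(n,pts(n,"wrist",C,zz))
p2=fit_deck(im,d,C,p[:3]);c2=p2[:2]-62*x;print("axis",c2);wing(d,C,c2)
cv2.imwrite("pics/w2.png",cv2.resize(im[130:290,150:362],None,fx=3.7,fy=3.7,interpolation=cv2.INTER_CUBIC))
E
```

```text
deck x,y,yaw,e [530.13 169.01  17.56  -0.56] n 118 86 158 rms 0.54
axis [471.01366899 150.30534762]
wing n 184 mean [474.1 151.8 110.5] ang -147.9 eig sd [2.6 9.7] top n 134 [473.1 151.8 113.8] ((472.4533996582031, 151.78958129882812), (29.980188369750977, 8.708659172058105), 30.160476684570312)
fastener_wing [(0.68, array([257., 227.]), array([470.2, 150.7, 101.5]))]
opening [(0.84, array([257., 163.]), array([532.2, 169.9,  85. ])), (0.69, array([444.,  61.]), array([715.4,   4.2,  85. ])), (0.56, array([446., 239.]), array([515. , -96.3,  85. ]))]
deck x,y,yaw,e [536.8  165.98  17.4    0.  ] n 0 0 0 rms nan
axis [477.68669959 147.28171499]
wing n 339 mean [474.7 152.1 110.5] ang -147.4 eig sd [ 2.6 10. ] top n 246 [473.6 152.  113.6] ((472.0718688964844, 151.61749267578125), (31.9288272857666, 8.751130104064941), 30.960729598999023)
  return _methods._mean(a, axis=axis, dtype=dtype,
  ret = ret.dtype.type(ret / rcount)
```

View pics/w2.png

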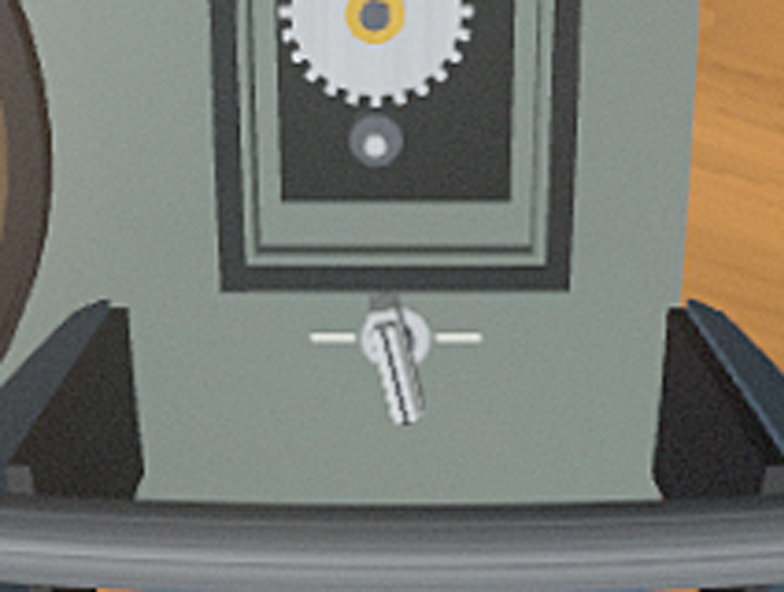

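The crop shows the wing's top at (400,375). It is about 14° off the sharpener's x axis, so it is turned about 0.24 rad. The marks are at (333,338) and (459,338). Next: grip the wing and turn it.

Run:
```python
from deck import *
z=np.load("w2.npz",allow_pickle=True);C=cam("wrist",z["s"][0])
print("marks mid",at_z("wrist",[150+396/3.7,130+338/3.7],85,C))
ax=np.array([471.2,150.7])
env.move_to([*ax,160],[180,0,31.5])
env.command_gripper(50)
env.move_linear([*ax,102],rate=120)
env.command_gripper(0,15)
s=env.get_state();print("grip",s["grip_width"],s["force"],s["torque"],s["orientation"])
for y in (60,90,106.5):
    env.move_to([*ax,102],[180,0,y]); s=env.get_state(); print(y,s["clock"],s["ee_pos"].round(1),s["orientation"].round(1),s["force"].round(1),s["torque"].round(2),s["grip_width"])
env.command_gripper(40)
env.move_linear([*ax,150],rate=150)
env.move_linear([*(np.array([530,169])-20*np.array([.954,.301])),225],[180,0,17.5],rate=250)
im,d,C=shot("wrist");wing(d,C,ax);print(pts("fastener_wing","wrist",C,101.5))
P=cloud("wrist",d,C).reshape(-1,3);k=(P[:,2]>108)&(P[:,2]<122)&(np.hypot(*(P[:,:2]-ax).T)<28);print(np.array(cv2.fitLine(P[k][:,:2].astype(np.float32),cv2.DIST_L2,0,.01,.01)).T)
cv2.imwrite("pics/w3.png",cv2.resize(im[130:290,150:362],None,fx=2.5,fy=2.5,interpolation=cv2.INTER_CUBIC))
print(env.get_state()["clock"])
```

```text
marks mid [[470.25287181 150.50994148  85.        ]]
grip 9.017799917102955 [-2.94596161  4.27134724  3.91323711] [ 0.81346223  0.52618085 -0.09915888] [-1.79967059e+02  7.00422931e-03  3.14810904e+01]
60 8.2917 [471.1 150.9 102.1] [-180.    -0.    59.8] [-2.9  4.4  4.1] [0.9  0.58 0.07] 8.808139030444199
90 8.8583 [471.2 150.8 102.1] [180.   -0.   89.6] [-3.2  5.4  3.6] [0.83 0.41 0.08] 8.654933594643053
106.5 9.2417 [471.3 150.8 102.1] [180.   -0.  106.2] [-1.8  5.1  2.5] [0.87 0.38 0.06] 8.666197685999414
wing n 481 mean [473.9 152.  108.3] ang 107.1 eig sd [2.4 9.4] top n 284 [472.5 152.2 113.1] ((471.7935485839844, 151.2490997314453), (8.756403923034668, 32.4438591003418), 15.393561363220215)
[(0.84, array([257., 224.]), array([472.3, 151.7, 101.5]))]
[[ 2.8683093e-01 -9.5798123e-01  4.7250665e+02  1.5222380e+02]]
12.1583
```

View pics/w3.png

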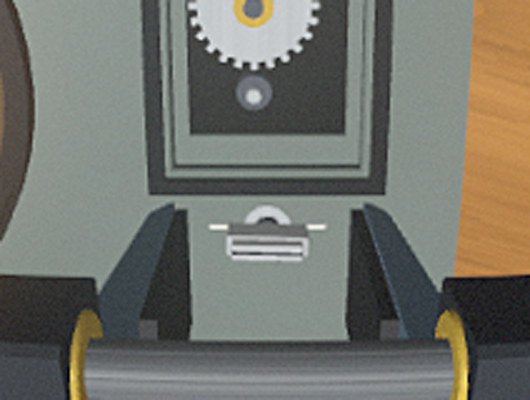

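The wing now sits along the marks: fitted at 107°, with the deck's y axis at 107.5°, and the blade at (267,247) of the crop is parallel to the marks at (217,227) and (316,227). Next, the cover.

```bash
cat > cov.py <<'E'
from h import *
def cover(im,d,C,zt,guess):
    hsv=cv2.cvtColor(im,cv2.COLOR_BGR2HSV); m=((hsv[...,1]<45)&(hsv[...,2]>130)).astype(np.uint8)
    P=cloud("wrist",d,C); m&=(np.hypot(P[...,0]-guess[0],P[...,1]-guess[1])<125).astype(np.uint8); m&=(abs(P[...,2]-zt)<12).astype(np.uint8)
    m=cv2.morphologyEx(m,cv2.MORPH_OPEN,np.ones((3,3)))
    cs=max(cv2.findContours(m,cv2.RETR_EXTERNAL,cv2.CHAIN_APPROX_NONE)[0],key=cv2.contourArea)[:,0]
    W=at_z("wrist",cs,zt,C)[:,:2].astype(np.float32); print("cover rect",cv2.minAreaRect(W))
    h=(P[...,2]>zt+20)&(P[...,2]<zt+45)&(np.hypot(P[...,0]-guess[0],P[...,1]-guess[1])<60)
    H=P[h]; print("handle n",len(H),"rect",cv2.minAreaRect(H[:,:2].astype(np.float32)),"zmax",np.percentile(H[:,2],95).round(1))
    print("slot",pts("cover_slot","wrist",C,zt),"handle",pts("cover_handle","wrist",C,zt+28))
    return m
E
python3 - <<'E'
from cov import *
x=np.array([np.cos(.47),np.sin(.47)]);c=np.array([494,-168.])
env.move_to([*(c-5*x),265],[180,0,27])
im,d,C=shot("wrist");cover(im,d,C,5,c)
cv2.imwrite("pics/c1.png",cv2.resize(im[60:300,120:400],None,fx=2.4,fy=2.4,interpolation=cv2.INTER_CUBIC))
s=env.get_state();print(s["clock"],s["joint_positions"])
E
```

```text
cover rect ((496.8918151855469, -168.42408752441406), (169.9470977783203, 125.10394287109375), 27.01167106628418)
handle n 592 rect ((497.4005432128906, -168.76199340820312), (84.10611724853516, 11.98005199432373), 26.93868064880371) zmax 40.4
slot [(0.78, array([261., 199.]), array([ 441.4, -200.6,    5. ]))] handle [(0.74, array([259., 160.]), array([ 496.6, -168.9,   33. ]))]
13.5833 [-2.16588448e+01  2.18927769e+00  1.18737364e+02  1.97357644e-03
  5.90868577e+01  4.12699515e+01]
```

View pics/c1.png

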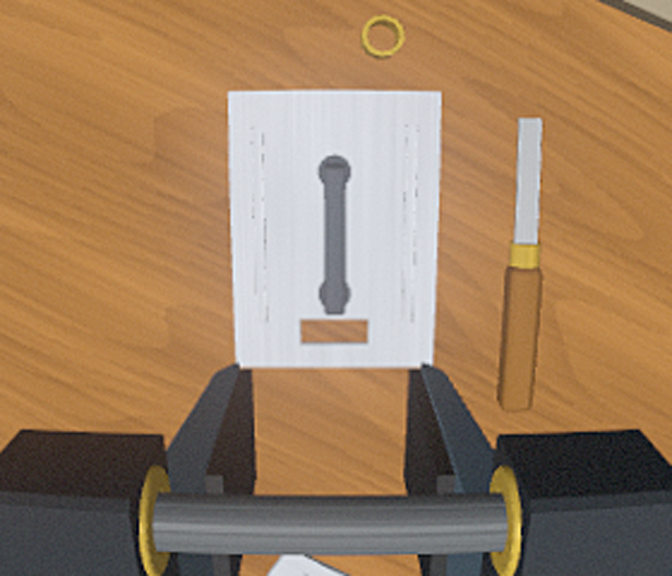

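The close crop confirms the far cover: slot (334,331) at the near end, handle (335,235), ferrule (383,37) and gouge (520,290) clear. The fitted rectangle is 170×125 mm and the bar top is at 40 mm against 38 expected, so both match. Grasp it.

Run:
```python
from cov import *
c=np.array([497.1,-168.6]); o=np.array([530.3,169.4])
env.move_linear([*c,90],[180,0,27],rate=200)
env.move_linear([*c,25],rate=120)
env.command_gripper(0,55)
s=env.get_state();print("grip",s["grip_width"],s["force"].round(1))
env.move_linear([*c,60],rate=100); env.move_linear([*c,180],rate=200)
s=env.get_state();print("held",s["grip_width"],s["force"].round(1),s["torque"].round(2))
env.move_linear([*o,180],[180,0,17.5],rate=200); env.sleep(.3)
s=env.get_state();print(s["clock"],s["ee_pos"],s["orientation"],s["grip_width"],s["force"].round(1),s["torque"].round(2))
im,d,C=shot("wrist");np.savez("c2.npz",im=im,d=d,s=np.array([s],dtype=object))
cover(im,d,C,s["ee_pos"][2]-25+5,s["ee_pos"][:2])
P=cloud("wrist",d,C);k=(P[...,2]>150)&(P[...,2]<170)&(np.hypot(P[...,0]-o[0],P[...,1]-o[1])<110)
Q=P[k];A=np.c_[Q[:,:2]-o,np.ones(len(Q))];print("plane",np.linalg.lstsq(A,Q[:,2],rcond=None)[0],len(Q))
cv2.imwrite("pics/c2.png",im)
```

```text
grip 11.583931040416138 [-1.2  1.   5.6]
held 11.347271601931936 [-1.1  0.1 -3.1] [-0.05  0.    0.04]
19.25 [530.35090191 169.16070861 180.05408548] [-1.79999782e+02 -3.40835748e-03  1.74782694e+01] 11.504796222546162 [-0.  -0.6 -2.2] [-0.02  0.04  0.04]
cover rect ((566.6859741210938, 181.12149047851562), (93.08514404296875, 124.80754852294922), 17.464305877685547)
handle n 3000 rect ((529.7674560546875, 172.99850463867188), (83.86067199707031, 33.327789306640625), 6.437802314758301) zmax 201.5
slot [(0.75, array([258., 301.]), array([473.7, 150.8, 160.1]))] handle [(0.96, array([255., 252.]), array([529. , 170.3, 188.1])), (0.7, array([476., 186.]), array([610.9,  43.8, 188.1]))]
plane [-2.17148886e-03 -6.59896120e-04  1.60956095e+02] 24459
```

View pics/c2.png

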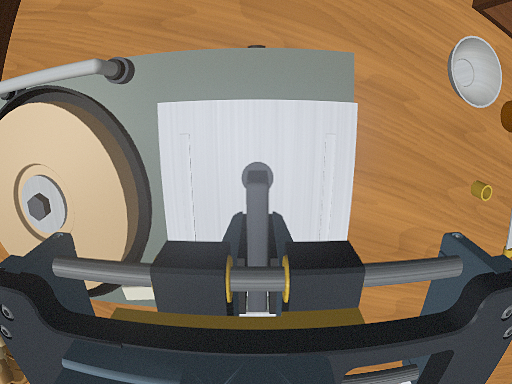

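The cover is held level (tilt under 0.003), at yaw 17.46°. Its far edge is 84.9 mm from the TCP (85 expected) and it sits 0.5 mm off laterally. Descend with force checks.

Run:
```python
from cov import *
o=np.array([530.3,169.2])
f0=env.get_state()["force"]
env.move_linear([*o,144],[180,0,17.5],rate=120)
z=144
while z>108:
    z-= 3 if z>118 else 1
    env.move_linear([*o,z],rate=40)
    s=env.get_state(); f=s["force"]-f0
    print(z,s["clock"].__round__(2),s["ee_pos"].round(2),f.round(1),s["torque"].round(2))
    if f[2]>(8 if z>115 else 22) or np.hypot(f[0],f[1])>10: print("stop");break
```

```text
141 20.1 [530.5  169.27 141.38] [-0.1  0.6  0.8] [ 0.03  0.02 -0.04]
138 20.35 [530.22 169.18 137.92] [0.6 1.2 0.2] [-0.02  0.02 -0.01]
135 20.6 [530.16 169.16 134.78] [-1.6  1.2  0.3] [ 0.02 -0.05  0.02]
132 20.85 [530.16 169.15 131.79] [-0.2  1.   0.5] [0.03 0.   0.  ]
129 21.1 [530.18 169.15 128.8 ] [0.  0.3 0.6] [ 0.02 -0.02  0.03]
126 21.35 [530.16 169.2  125.8 ] [-0.2  0.2 -0.5] [-0.03  0.02 -0.  ]
123 21.6 [530.17 169.17 122.79] [ 0.   0.8 -0.5] [-0.03  0.05 -0.03]
120 21.85 [530.17 169.17 119.8 ] [-0.2  1.   1.3] [ 0.    0.02 -0.02]
117 22.1 [530.19 169.18 116.8 ] [ 0.6  1.6 -0.1] [-0.01  0.03  0.  ]
116 22.35 [530.29 169.18 115.98] [-0.7  0.8  1.1] [0.01 0.04 0.07]
115 22.6 [530.27 169.2  114.95] [-0.5  0.4 -0.3] [ 0.02  0.01 -0.04]
114 22.85 [530.44 169.25 114.19] [-1.2  0.6  5.7] [-0.06  0.17  0.05]
113 23.1 [530.46 169.23 113.18] [-2.5 -0.3  7.5] [-0.05  0.2   0.01]
112 23.35 [530.45 169.24 112.16] [-2.   0.2  8.8] [-0.05  0.37  0.03]
111 23.6 [530.47 169.25 111.24] [-3.6  0.9 11.3] [-0.12  0.45 -0.05]
110 23.85 [530.5  169.26 110.36] [-3.4 -0.1 11.9] [-0.13  0.59  0.01]
109 24.1 [530.49 169.25 110.27] [-11.8  -3.2  31.2] [-0.53  1.86  0.03]
stop
```

No lateral contact on the way down, seal contact at z≈114.2, then a spring rise to a hard stop at 110.3, as expected. Check in the images.

Run:
```python
from cov import *
env.sleep(.5)
s=env.get_state();print(s["clock"],s["ee_pos"],s["orientation"],s["force"],s["grip_width"],s["qvel"].round(2))
im,d,C=shot("wrist");cover(im,d,C,90,s["ee_pos"][:2])
P=cloud("wrist",d,C);o=s["ee_pos"][:2];k=(P[...,2]>80)&(P[...,2]<100)
L=(P[...,:2]-o)@np.array([[.9537,-.3007],[.3007,.9537]])
kk=k&(L[...,0]>0)&(L[...,0]<80)&(abs(L[...,1])<57)&(abs(L[...,1])>20)
kd=k&(L[...,0]>92)&(L[...,0]<128)&(abs(L[...,1])<57)
for n,q in (("cover",kk),("deck",kd)):
    Q=P[q];print(n,np.linalg.lstsq(np.c_[Q[:,:2]-o,np.ones(len(Q))],Q[:,2],rcond=None)[0],np.median(Q[:,2]))
im,d,C=shot("side");print([(t,pts(t,"side",C,z)) for t,z in(("fastener_wing",101.5),("cover_slot",85))])
cv2.imwrite("pics/s2.png",cv2.resize(im[170:300,100:290],None,fx=4,fy=4,interpolation=cv2.INTER_CUBIC))
```

```text
24.6 [530.48543808 169.26551824 110.25011727] [-1.79999668e+02  3.87498838e-03  1.75020013e+01] [-11.07883595  -3.72805125  26.71788553] 11.710317587866708 [-0.14  0.03  0.    0.06  0.08 -0.02]
cover rect ((572.3751831054688, 197.27813720703125), (151.22608947753906, 192.4293670654297), 17.46698760986328)
handle n 3003 rect ((530.1403198242188, 173.01324462890625), (83.35527801513672, 32.82908248901367), 6.670499801635742) zmax 131.6
slot [(0.74, array([258., 300.]), array([475.4, 151.3,  90. ]))] handle [(0.76, array([257., 251.]), array([530. , 169.4, 118. ]))]
cover [-2.58575758e-03 -7.17115436e-04  9.12666199e+01] 91.1111674452073
deck [-6.40208207e-04 -7.14603608e-05  8.60326826e+01] 85.9633412297122
[('fastener_wing', [(0.53, array([204., 237.]), array([472.4, 145. , 101.5]))]), ('cover_slot', [(0.66, array([405., 181.]), array([ 195. , -268.1,   85. ])), (0.55, array([204., 243.]), array([472.4, 145.6,  85. ]))])]
```

View pics/s2.png

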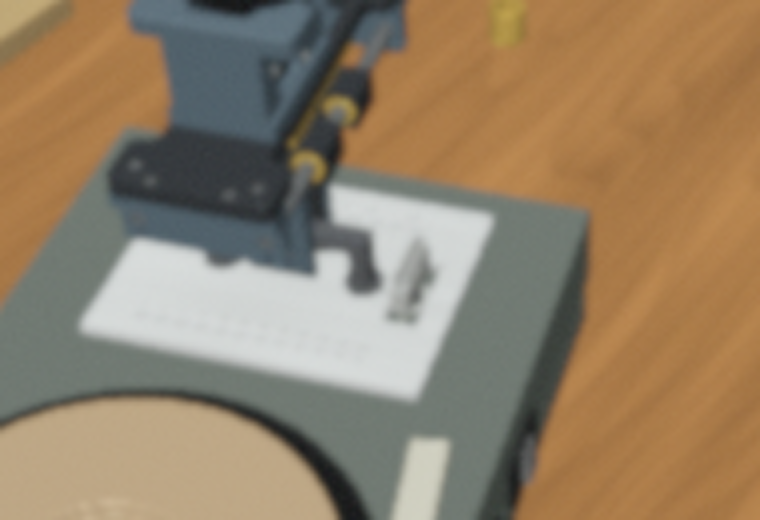

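The side crop shows the wing standing up through the slot at (412,285), with the cover flat on the deck. Cover top minus deck is about 5.1 mm against a 5 mm plate, tilt is about 0.002 rad, and the robot is pushing with roughly 27 N.

```bash
python3 -c "
from bench import env
print(env.hand_in(), env.get_state()['force'])"
```

```text
the job is handed in; nothing more can be done
the job is handed in; nothing more can be done
```

The cover is fitted over the gear compartment with the wing up through its slot, and the arm is still holding it pressed fully down. I handed in at about 25 s of the 51 s allowed, and no verdict was reported.

- **Fastener:** I turned the wing from about 0.24 rad onto its marks. Afterwards it measured about 107° in the world frame, against about 107.5° for the mark line.
- **Cover:** I took the farther of the two matching covers by its handle, and it hung level with no measurable slip. It went down over the wing without catching.
- **Press:** The push rose from about 6 to 12 N as the seal squashed, then the cover met the hard deck at about 31 N and held near 27 N.

**Last checks:**
- The cover's top was 5.1–5.3 mm above the deck for a 5 mm plate, so it is home.
- Tilt was about 0.002 rad and yaw matched the sharpener to about 0.1°.
- In the side camera the slot and wing points were less than 1 mm apart.

**What disagreed or was not measured:**
- The last automatic outline fit of the cover came out wrong because it took in part of the deck. The last handle fit was also off because it took in the fingers. I ignored both and relied on the plane fit and the picture.
- There was a sideways force of about 11 N at the end, probably friction against the deck.
- I did not measure the bystanders again at the end, but no path went near them and no unexpected contact showed.

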